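# Load the coil and hold the cover over the solenoid housing

## Task

Slide the copper-wound coil up off its spindle and set it down gently, neck up, all the way into the pocket of the aluminium solenoid housing, and let go of it. Then pick up the light-blue cover and hold it level over the housing, either way round, hovering about 15 mm above the rim without touching it or the coil, with its four corner holes lined up so that each threaded hole is seen through one and the screws can be started; finish while still holding it there, keeping still. Leave the green coil and all the other loose things where they are.

Things in the scene. Friction and masses are not known exactly. Their poses are not given: they have to be found in the camera images.
- coil: Coil with copper winding on a white plastic bobbin, about 160 g, 60 mm tall: the wound part is 48 mm in diameter and 28 mm tall (flange at its top and bottom), above it a plain neck 22 mm in diameter and 32 mm tall, the place to grip; a 15 mm bore runs through it. Stands neck up on its spindle. Origin: centre of its underside, z up along the bore.
- spindle: Upright steel spindle fixed to the bench that carries the copper coil: grey foot 72 mm in diameter and 8 mm high, a 36 mm collar up to 15 mm, on which the coil's underside rests, then a pin 11 mm in diameter with its tip 90 mm above the bench. Origin: centre of the foot's underside on the bench, z up along the pin.
- spare_coil: Coil of the same shape as the copper one but with green winding on a black bobbin, on the second spindle (same make, 120 mm or more from the first; the two may be swapped about); a bystander, to be left alone. Origin: centre of its underside.
- housing: Bright aluminium block, 110 (x) x 90 (y) x 38 mm, fixed to the bench; square pocket 56 x 56 mm in the middle of its top, 30 mm deep (floor 8 mm above the origin): the coil has 4 mm play all round and its neck then stands 30 mm above the rim. Four threaded holes (dark, 6 mm, in bright 11 mm inserts) in the rim at x = +-43, y = +-33 mm. Origin: centre of its underside on the bench, z up.
- cover: Light-blue cover, 220 g, flat on the bench: plate 110 (x) x 90 (y) x 6 mm, four 14 mm holes at x = +-43, y = +-33 mm; hollow turret in the middle 54 (x) x 50 (y) mm, top 46 mm above the underside, to be gripped across its y faces; open below (44 x 44 mm, 43 mm deep) to take the coil's neck. Half a turn makes no difference. Origin: centre of the underside, z up.
- housing_hole0 (a point): Mouth of the housing's threaded hole at its (+43, +33, 38) mm
- housing_hole2 (a point): Mouth of the housing's threaded hole at its (-43, -33, 38) mm
- cover_hole0 (a point): Centre of the cover's hole at its (+43, +33) mm, on the underside
- cover_hole2 (a point): Centre of the cover's hole at its (-43, -33) mm, on the underside
- wrench: Steel-headed wrench, 180 mm long along its x, about 20 mm high, loose on the bench; a bystander, to be left alone. Origin: centre of its underside.
- oil_bottle: White bottle with red cap, 48 mm in diameter, 115 mm tall, loose on the bench; a bystander, to be left alone. Origin: centre of its underside.
- ferrule: Steel ring 34 mm in diameter, 20 mm tall, loose on the bench; a bystander, to be left alone. Origin: centre of its underside.
- fitting: Black turned plastic fitting, 34 mm in diameter, 44 mm tall, loose on the bench; a bystander, to be left alone. Origin: centre of its underside.
- screw_tray: Green open tray, 100 x 80 x 30 mm, loose on the bench; a bystander, to be left alone. Origin: centre of its underside.
- screwdriver: Screwdriver with orange handle, 200 mm long along its x, 26 mm high, loose on the bench; a bystander, to be left alone. Origin: centre of its underside.
Mind the look-alikes: they are no part of the job. Of the things that look like the housing, take the one that is farthest to the robot's left at the start.

How it is judged:
By the outcome, as a careful person would: the job done as asked, in the order asked, and still so for the second after the job is handed in, while the arm keeps its last pose, push and grip.
It also fails if it takes over 56 s, if anything falls off the work surface, if the arm or the gripper's body presses on something with over 40 N, if the wrist force passes 120 N, or if a joint passes its speed limit or range.

## Robot

A 6-joint arm with a two-finger parallel gripper is mounted at the origin on the work surface. World frame = base frame: x ahead of the robot, y to its left, z up, the work surface at z = 0. Lengths are in m, angles in rad, forces in N, time in s.
With the tool pointing down it reaches from about 0.35 to 0.975 m from the base axis. Payload 4.9 kg.
Tool frame: the origin (TCP) lies on the centre line of the jaws, within the pads' length; the fingertips stand 14 mm ahead of it and the grasp point (between the pads) lies 5 mm behind it; z points along the fingers, y is the line along which they close (so a half turn about z gives the same grasp; the last joint's range is limited). The gripper opens to 85 mm and grips with 20 to 120 N. Pads are 22 mm wide; open, the fingers measure 114 mm over their backs; the gripper's body (76 mm by 85 mm) begins 54 mm behind the grasp point. The pads swing forward as they close: fully open they stand 13 mm farther back than shut.
Start: joints at [-0.119, 0.053, 1.613, -0, 1.476, -0.119], TCP at [0.625, 0, 0.245] pointing down, gripper open.
Joint ranges: [-3.01, 3.01], [-1.01, 2.22], [0.06, 2.58], [-1.02, 4.17], [0.09, 2.62], [-3.14, 3.14]. Speed limits (rad/s): [2.57, 2.57, 3.14, 3.14, 3.14, 3.14].

## Interface

Orientations are given as a unit quaternion [w, x, y, z].
In Python, from plant import * gives the robot as it stands.
- The arm moves only by the tool send_rows, never from a script. Its argument "steps" is a list of rows, each an object with "translation": the shift along the tool's x, y, z in cm, a list of three; "delta_rot": the turn, a rotation vector about the tool's x, y, z in rad, a list of three; "jaw": the finger opening in cm, from 0 to 8.54. In form: [{"translation": [dx, dy, dz], "delta_rot": [rx, ry, rz], "jaw": jaw}, ...]. A call has exactly 8 rows; each row is the pose to reach, as a shift and turn from the pose commanded when the call began, along the tool's axes at that moment; what a row does not reach only later rows make up. A row lasts 1/10 s, in which the tool goes at most 50 mm and 8.59 degrees, less where a joint would pass 70% of its speed; a pose out of reach is approached as far as the arm can. A call with a gripper value outside its range is refused whole. The fingers move at their own pace and stop on an object; the grip force is fixed at half the most. Time passes only in rows, so rows that repeat a pose let the fingers close, or fill a call up. It gives the time, the measured TCP pose, the force, the opening and the grip force at its end, in the units of the state.
- state(): the state, without advancing time (a new reading comes with each control period).
- grab_frame(name): name is "scene" or "side" or "wrist"; returns a dict with "pixels" (480x640x3 uint8, blue, green, red), "range_z" (480x640 float32, m along the optical axis (not along the pixel's ray), 0 where there is no reading), "fx", "fy", "cx", "cy" (pixels), "rvec" (rotation vector, rad) and "tvec" (3), from world to camera coordinates, as OpenCV has them. Camera axes: x right, y down, z forward; pixel columns grow to the right and rows downward; lengths in m; the calibration is good to about 2 mm. A picture is of the moment at which its call begins.
- job_done(): hands the job in; it is judged then, once.
The state is a dict: "time": time; "joint_pos": joint angles; "joint_vel": joint speeds; "joint_efforts": joint torques, N m; "tool_pos": TCP position; "tool_rot": TCP orientation; "contact_force": force on the tool from outside, world axes, zero at the start; "ft_torque": the same for the moment, N m; "gripper_width": opening from 0.0 (shut) to 1.0 (fully open); "grasp_force": force on a finger pad.
Only numpy, scipy, OpenCV 4.12 (cv2) and the standard library are available. Lean on these libraries where they do the work, as an engineer would, in place of code of your own. Each camera call takes 0.05 s, during which the arm holds its last target. There are 200 camera calls.

## Working session

There is one attempt and no reset: what is moved stays moved. The work goes in short steps, Python scripts to look and compute and a tool call to move; the robot and the scene stay as the last step left them, time stands still between calls to the robot, and variables do not carry over. Pictures are saved under pics/ and viewed, at most 10 in all, crops included, and the job is handed in when it is done.

Besides the shell and the picture viewer there is one more tool, called as name(argument=value, ...) on one line, values as JSON. send_rows: Moves the arm, as the interface text tells. Its arguments: {"type":"object","properties":{"steps":{"type":"array","items":{"type":"object","properties":{"translation":{"type":"array","items":{"type":"number"}},"delta_rot":{"type":"array","items":{"type":"number"}},"jaw":{"type":"number"}}}}},"required":["steps"]}

```bash
ls; mkdir -p pics; cat > h.py <<'E'
from plant import *
import numpy as np, cv2, pickle
def cam(n):
    f=grab_frame(n); R=cv2.Rodrigues(np.array(f["rvec"],float))[0]; f["R"]=R; f["C"]=-R.T@np.array(f["tvec"],float).ravel(); return f
def ray(f,uv,z):
    uv=np.atleast_2d(np.array(uv,float)); d=np.c_[(uv[:,0]-f["cx"])/f["fx"],(uv[:,1]-f["cy"])/f["fy"],np.ones(len(uv))]@f["R"]
    return f["C"]+d*((z-f["C"][2])/d[:,2])[:,None]
def cloud(f):
    v,u=np.mgrid[:480,:640]; Z=f["range_z"]
    P=np.stack([(u-f["cx"])/f["fx"]*Z,(v-f["cy"])/f["fy"]*Z,Z],-1)-np.array(f["tvec"],float).ravel()
    P=P@f["R"]; P[Z==0]=np.nan; return P
E
python3 - <<'E'
from h import *
for n in ("scene","side","wrist"):
    f=cam(n); pickle.dump(f,open(n+".pkl","wb")); cv2.imwrite(f"pics/{n}0.png",f["pixels"]); print(n,f["C"],f["R"][2],f["fx"])
print(state())
E
```

```text
pics
scene [ 0.92928405 -0.68415546  0.90071664] [-0.33179085  0.61425399 -0.71596569] 511.03043903509655
side [0.48050175 1.37019451 1.10770852] [ 0.03486674 -0.78311525 -0.62089839] 619.426032387709
wrist [0.62424383 0.07325962 0.37251204] [-0.00151221 -0.28835352 -0.95752283] 338.79168302997243
{'time': 0.15, 'joint_pos': array([-1.19014055e-01,  5.32151751e-02,  1.61400711e+00,  2.86217328e-05,
        1.47599261e+00, -1.19010360e-01]), 'joint_vel': array([ 0.00040876, -0.00225172, -0.00493387,  0.00212757,  0.00012146,
       -0.00050481]), 'joint_efforts': array([ 5.10442842e-04, -3.94241810e+01, -3.70721948e+01, -1.15854355e-04,
        4.61802789e-03,  5.00508997e-05]), 'tool_pos': array([6.24527062e-01, 5.58042515e-05, 2.44322202e-01]), 'tool_rot': array([-6.46398805e-04,  7.07108821e-01,  7.07104276e-01, -4.90197934e-04]), 'contact_force': array([-0.37118251, -0.6759602 , -0.77570843]), 'ft_torque': array([-0.03187266, -0.03950029, -0.02984569]), 'grasp_force': 0.0, 'gripper_width': 1.0009756967444703}
```

View pics/scene0.png

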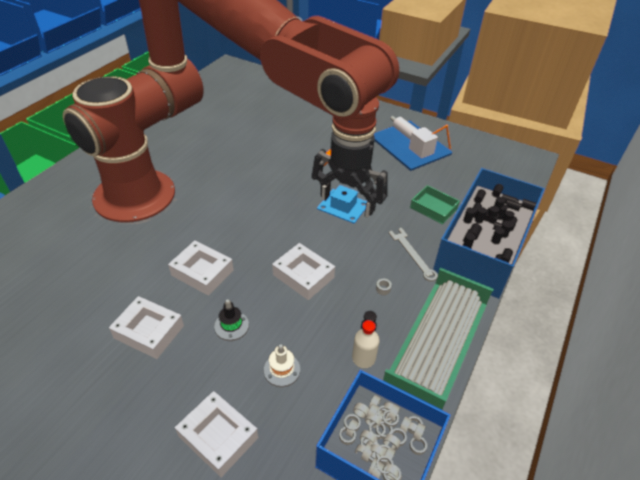

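View pics/side0.png

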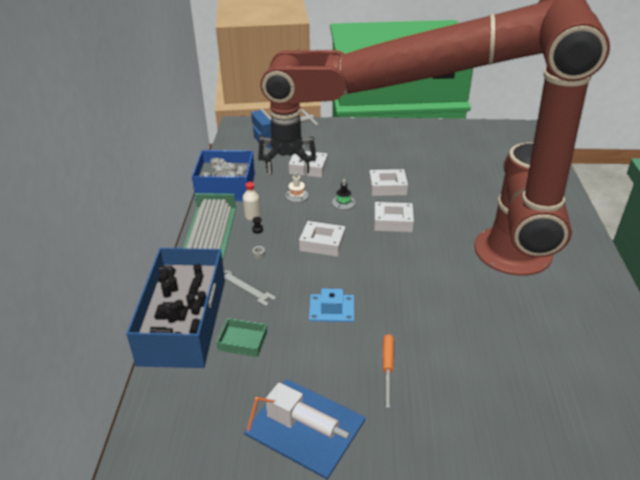

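Scene view: four housing look-alikes at about (304,270), (201,266), (147,325) and (217,431). The copper coil is at (282,362), the green coil at (231,318) and the cover at (343,202). In the side view the housings are at (322,237), (394,216), (388,181) and (308,163), the coil at (297,188) and the cover at (332,305). Next I measure them.

```bash
cat > m.py <<'E'
from h import *
def blobs(f,name):
    P=cloud(f); px=f["pixels"]; hsv=cv2.cvtColor(px,cv2.COLOR_BGR2HSV); z=P[...,2]
    ok=(P[...,0]>.2)&(P[...,0]<1.1)&(abs(P[...,1])<.7)
    M={"housing":(hsv[...,1]<60)&(hsv[...,2]>120)&(abs(z-.038)<.005),
       "cover":(hsv[...,0]>95)&(hsv[...,0]<112)&(hsv[...,1]>100)&(hsv[...,2]>120)&(abs(z-.006)<.006),
       "turret":(hsv[...,0]>95)&(hsv[...,0]<112)&(hsv[...,1]>100)&(hsv[...,2]>120)&(abs(z-.046)<.006),
       "coil_top_flange":(hsv[...,2]>120)&(abs(z-.043)<.004),"neck_top":(abs(z-.075)<.005)}
    for k,m in M.items():
        m=(m&ok).astype(np.uint8); n,l,s,c=cv2.connectedComponentsWithStats(m)
        for i in range(1,n):
            if s[i,4]<25: continue
            q=P[l==i][:,:2].astype(np.float32); r=cv2.minAreaRect(q*1000)
            print(name,k,c[i].round(),s[i,4],"ctr",np.round(r[0],1),"size",np.round(r[1],1),"ang",round(r[2],1),"z",np.nanmedian(P[l==i][:,2]).round(4))
for n in ("scene","side"): blobs(pickle.load(open(n+".pkl","rb")),n)
E
python3 m.py
python3 -c "
from h import *
f=pickle.load(open('scene.pkl','rb'))['pixels'];g=pickle.load(open('side.pkl','rb'))['pixels']
a=cv2.resize(f[225:315,150:350],None,fx=4,fy=4,interpolation=2);b=cv2.resize(g[150:260,280:420],None,fx=2,fy=2,interpolation=2)
b=cv2.copyMakeBorder(b,0,0,0,800-b.shape[1],0)
cv2.imwrite('pics/crop1.png',np.vstack([a,b]))"
```

```text
scene housing [422. 148.] 82 ctr [600.  553.5] size [73.3 41.8] ang 12.3 z 0.0379
scene housing [200. 263.] 1109 ctr [ 330.3 -126.2] size [ 93.6 113.7] ang 87.6 z 0.0379
scene housing [303. 266.] 1106 ctr [537.4 -16.1] size [ 93.8 112.6] ang 77.9 z 0.038
scene housing [440. 335.] 1833 ctr [870.9 -25.7] size [281.8  77.6] ang 90.0 z 0.0412
scene housing [145. 323.] 1500 ctr [ 337.5 -312.3] size [116.7  93.3] ang 3.3 z 0.0381
scene housing [364. 356.] 61 ctr [ 761.9 -157.5] size [44.  16.5] ang 30.4 z 0.0382
scene housing [403. 368.] 30 ctr [ 835.5 -147.4] size [34.6  8.1] ang 86.6 z 0.0404
scene housing [436. 383.] 41 ctr [ 903.3 -144.6] size [37.4  7.5] ang 87.9 z 0.0404
scene housing [216. 430.] 2298 ctr [ 598.8 -420.9] size [ 91.5 113.1] ang 80.0 z 0.0382
scene cover [399. 146.] 481 ctr [535.3 569.8] size [ 89.6 202.3] ang 59.2 z 0.0107
scene cover [443. 152.] 71 ctr [651.7 613.8] size [72.7 42.3] ang 78.2 z 0.0103
scene cover [431. 158.] 31 ctr [631.8 562.3] size [37.4 24.5] ang 57.3 z 0.0104
scene cover [344. 210.] 546 ctr [503.1 248.4] size [116.2 100.9] ang 1.2 z 0.0058
scene t
[... 8480 characters left out ...]
269.8] size [19.9 24.1] ang 85.7 z 0.0752
side neck_top [142. 313.] 58 ctr [944.7 354.4] size [120.2   4.2] ang 89.7 z 0.0754
side neck_top [198. 307.] 54 ctr [813.5 327.5] size [46.9 19. ] ang 60.7 z 0.076
side neck_top [175. 312.] 158 ctr [871.9 345.9] size [88.1 46.1] ang 16.0 z 0.0745
side neck_top [205. 327.] 28 ctr [789.1 389.8] size [ 2.4 65.8] ang 0.2 z 0.0748
side neck_top [196. 327.] 46 ctr [813.  388.4] size [39.8 20.1] ang 85.5 z 0.0763
side neck_top [155. 328.] 53 ctr [896.3 399.5] size [38.5 20.5] ang 25.4 z 0.0771
side neck_top [167. 345.] 236 ctr [866.7 450.3] size [162.1  27.4] ang 7.1 z 0.0756
side neck_top [284. 396.] 509 ctr [592.5 577.7] size [52.  59.9] ang 61.4 z 0.073
```

View pics/crop1.png

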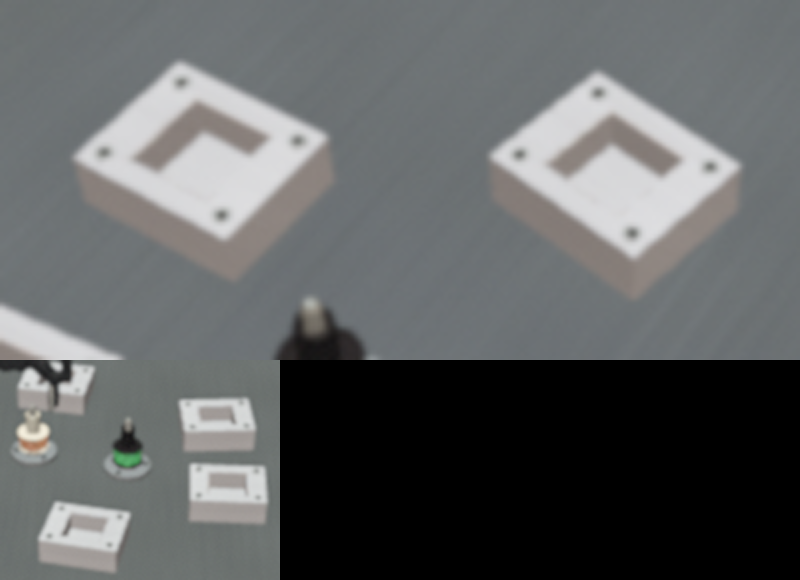

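The target is the housing at scene (304,270), side (322,237). At y=-0.016 it lies farther left than the look-alikes at y=-0.126, -0.312 and -0.421. The enlarged crop confirms it: bright block, square pocket, four dark holes, lower left in the side view at crop (84,537). The coil to take is the copper one on the white bobbin, scene (282,362), at (0.626,-0.2505), not the green one at (231,318). Moving above the coil for a close look.

send_rows(steps=[{"translation": [-3, 0, 1], "delta_rot": [0, 0, 0], "jaw": 5}, {"translation": [-7, 0, 2], "delta_rot": [0, 0, 0], "jaw": 5}, {"translation": [-12, 0, 3], "delta_rot": [0, 0, 0], "jaw": 5}, {"translation": [-17, 0, 4], "delta_rot": [0, 0, 0], "jaw": 5}, {"translation": [-21, 0, 4.5], "delta_rot": [0, 0, 0], "jaw": 5}, {"translation": [-24, 0.1, 4.5], "delta_rot": [0, 0, 0], "jaw": 5}, {"translation": [-25, 0.1, 4.5], "delta_rot": [0, 0, 0], "jaw": 5}, {"translation": [-25, 0.1, 4.5], "delta_rot": [0, 0, 0], "jaw": 5}])

```text
time: 0.95
tool_pos: [0.6257, -0.251, 0.1999]
tool_rot: [-0.0, 0.708, 0.706, 0.0]
contact_force: [-0.6, 0.3, -0.5]
gripper_width: 0.586
grasp_force: 0.0
```

```bash
python3 - <<'E'
from h import *
f=cam("wrist"); pickle.dump(f,open("w1.pkl","wb")); cv2.imwrite("pics/w1.png",f["pixels"])
s=state(); print(s["tool_pos"],s["tool_rot"],s["joint_pos"].round(2),s["time"],s["gripper_width"])
P=cloud(f); z=P[...,2]
for lo,hi in ((.072,.0785),(.040,.0455),(.088,.092),(.006,.009),(.012,.016)):
    near=(np.hypot(P[...,0]-.626,P[...,1]+.25)<.045)&(z>lo)&(z<hi)
    q=P[near]; print(lo,near.sum(), cv2.minEnclosingCircle((q[:,:2]*1000).astype(np.float32)) if len(q) else 0, np.median(q[:,2]) if len(q) else 0)
E
```

```text
[ 0.62591097 -0.24967572  0.20006747] [-4.46172037e-04  7.07273832e-01  7.06939523e-01  1.97671198e-04] [-0.49  0.2   1.53  0.    1.41 -0.49] 1.0 0.5867462627722584
0.072 322 ((625.1819458007812, -250.37704467773438), 10.871156692504883) 0.07456481748866331
0.04 1499 ((625.3052978515625, -250.27032470703125), 23.767545700073242) 0.04268937427232775
0.088 76 ((625.3779907226562, -249.9956817626953), 3.802098274230957) 0.08918712344197702
0.006 1538 ((625.2994384765625, -250.4259796142578), 35.82373809814453) 0.007672306301340446
0.012 14 ((628.4257202148438, -244.06243896484375), 26.526874542236328) 0.015525538547982245
```

View pics/w1.png

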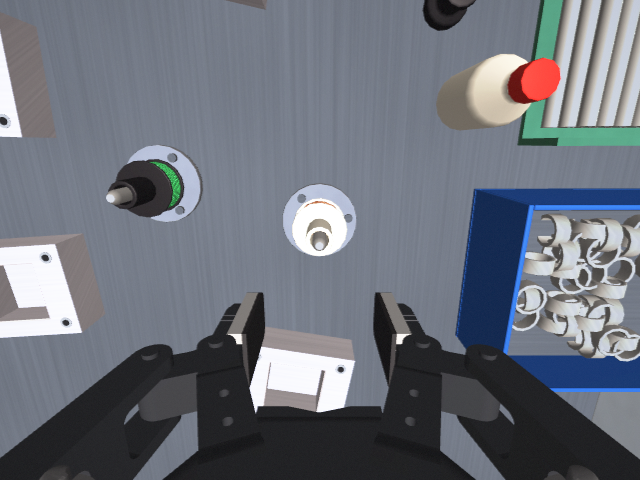

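The wrist view shows the copper coil at (320,228), centred between the fingers, with the green coil at (140,188) off to the side. The depth rings agree on a centre of (0.6253,-0.2503). Descending to the neck.

send_rows(steps=[{"translation": [0, -0.05, 3], "delta_rot": [0, 0, 0], "jaw": 5}, {"translation": [0, -0.05, 6], "delta_rot": [0, 0, 0], "jaw": 5}, {"translation": [0, -0.05, 9], "delta_rot": [0, 0, 0], "jaw": 5}, {"translation": [0, -0.05, 11.5], "delta_rot": [0, 0, 0], "jaw": 5}, {"translation": [0, -0.05, 13], "delta_rot": [0, 0, 0], "jaw": 5}, {"translation": [0, -0.05, 13.6], "delta_rot": [0, 0, 0], "jaw": 5}, {"translation": [0, -0.05, 13.6], "delta_rot": [0, 0, 0], "jaw": 5}, {"translation": [0, -0.05, 13.6], "delta_rot": [0, 0, 0], "jaw": 5}])

```text
time: 1.8
tool_pos: [0.6266, -0.2501, 0.066]
tool_rot: [0.001, 0.707, 0.707, 0.0]
contact_force: [0.1, -0.2, 0.1]
gripper_width: 0.583
grasp_force: 0.0
```

send_rows(steps=[{"translation": [0, 0, 0], "delta_rot": [0, 0, 0], "jaw": 4}, {"translation": [0, 0, 0], "delta_rot": [0, 0, 0], "jaw": 3}, {"translation": [0, 0, 0], "delta_rot": [0, 0, 0], "jaw": 2.5}, {"translation": [0, 0, 0], "delta_rot": [0, 0, 0], "jaw": 1.5}, {"translation": [0, 0, 0], "delta_rot": [0, 0, 0], "jaw": 1}, {"translation": [0, 0, 0], "delta_rot": [0, 0, 0], "jaw": 1}, {"translation": [0, 0, 0], "delta_rot": [0, 0, 0], "jaw": 1}, {"translation": [0, 0, 0], "delta_rot": [0, 0, 0], "jaw": 1}])

```text
time: 2.6
tool_pos: [0.626, -0.2504, 0.0653]
tool_rot: [0.001, 0.707, 0.707, 0.0]
contact_force: [0.3, -1.1, 5.4]
gripper_width: 0.234
grasp_force: 59.2
```

send_rows(steps=[{"translation": [0, 0, -0.4], "delta_rot": [0, 0, 0], "jaw": 1}, {"translation": [0, 0, -1.4], "delta_rot": [0, 0, 0], "jaw": 1}, {"translation": [0, 0, -2.9], "delta_rot": [0, 0, 0], "jaw": 1}, {"translation": [0, 0, -4.6], "delta_rot": [0, 0, 0], "jaw": 1}, {"translation": [0, 0, -6.4], "delta_rot": [0, 0, 0], "jaw": 1}, {"translation": [0, 0, -8.2], "delta_rot": [0, 0, 0], "jaw": 1}, {"translation": [0, 0, -9.6], "delta_rot": [0, 0, 0], "jaw": 1}, {"translation": [0, 0, -10.4], "delta_rot": [0, 0, 0], "jaw": 1}])

```text
time: 3.4
tool_pos: [0.6263, -0.2504, 0.1712]
tool_rot: [0.002, 0.707, 0.707, 0.0]
contact_force: [-0.4, -0.2, -1.3]
gripper_width: 0.232
grasp_force: 59.1
```

```bash
python3 - <<'E'
from h import *
s=state(); print(s["tool_pos"],s["tool_rot"],s["contact_force"],s["grasp_force"],s["gripper_width"])
f=cam("wrist"); pickle.dump(f,open("w2.pkl","wb"))
P=cloud(f); z=P[...,2]
for n,m in (("pin",(z>.08)&(z<.1)&(np.hypot(P[...,0]-.626,P[...,1]+.25)<.03)),):
    print(n,m.sum())
g=cam("side"); f2=cam("scene")
for c in (g,f2):
    P=cloud(c);m=(np.hypot(P[...,0]-.626,P[...,1]+.25)<.03)&(P[...,2]<.15)&(P[...,2]>.1); print(m.sum(),np.nanmin(P[...,2][m]) if m.any() else 0, P[m].mean(0) if m.any() else 0)
E
```

```text
[ 0.62628776 -0.25038843  0.17122452] [1.56359236e-03 7.07088345e-01 7.07123327e-01 4.76649049e-04] [-0.44369401 -0.23630489 -1.26131754] 59.08544663339853 0.23243817322227706
pin 0
128 0.12024314515009199 [ 0.62455823 -0.23605822  0.13698842]
401 0.1196654711256809 [ 0.63290748 -0.26271888  0.13882421]
```

send_rows(steps=[{"translation": [1, -0.4, 0], "delta_rot": [0, 0, 0], "jaw": 1}, {"translation": [4, -1.5, 0], "delta_rot": [0, 0, 0], "jaw": 1}, {"translation": [8, -3, 0], "delta_rot": [0, 0, 0], "jaw": 1}, {"translation": [12, -4.6, 0], "delta_rot": [0, 0, 0], "jaw": 1}, {"translation": [16, -6.1, 0], "delta_rot": [0, 0, 0], "jaw": 1}, {"translation": [20, -7.7, 0], "delta_rot": [0, 0, 0], "jaw": 1}, {"translation": [22.4, -8.6, 0], "delta_rot": [0, 0, 0], "jaw": 1}, {"translation": [23.4, -9, 0], "delta_rot": [0, 0, 0], "jaw": 1}])

```text
time: 4.35
tool_pos: [0.5334, -0.0134, 0.1667]
tool_rot: [-0.001, 0.706, 0.708, -0.001]
contact_force: [0.8, 0.1, -1.9]
gripper_width: 0.229
grasp_force: 59.1
```

```bash
cat > hs.py <<'E'
from h import *
import sys
def hous(f):
    P=cloud(f); z=P[...,2]
    m=((abs(z-.038)<.003)&(abs(P[...,0]-.537)<.08)&(abs(P[...,1]+.015)<.07)).astype(np.uint8)
    r=cv2.minAreaRect((P[m>0][:,:2]*1000).astype(np.float32)); print("rect",r, m.sum())
    g=cv2.cvtColor(f["pixels"],cv2.COLOR_BGR2GRAY)
    d=((g<90)).astype(np.uint8); n,l,s,c=cv2.connectedComponentsWithStats(d)
    a=np.deg2rad(-12.1); 
    for i in range(1,n):
        if 15<s[i,4]<500:
            p=ray(f,c[i],.038)[0]; 
            if abs(p[0]-.537)<.07 and abs(p[1]+.015)<.06: print(c[i].round(1),s[i,4],(p[:2]*1000).round(1))
if __name__=="__main__":
    f=cam("wrist"); pickle.dump(f,open("w3.pkl","wb")); cv2.imwrite("pics/"+sys.argv[1],f["pixels"]); hous(f)
    hous(pickle.load(open("scene.pkl","rb")))
    s=state(); print(s["tool_pos"],s["tool_rot"],s["time"])
E
python3 hs.py w3.png
```

```text
rect ((536.21142578125, -15.557594299316406), (90.35208129882812, 110.41180419921875), 78.29708099365234) 8430
[277.  189.8] 48 [501.   25.6]
[387.  213.1] 46 [585.2   8. ]
[362.1 221.8] 29 [566.3   1.1]
[357.9 235.1] 18 [563.4  -9.6]
[355.7 245.7] 19 [562.  -18.4]
[262.9 269.9] 39 [487.4 -39.2]
[367.5 308.4] 210 [573.8 -73.4]
rect ((537.136962890625, -16.018585205078125), (93.76673889160156, 112.10445404052734), 77.87382507324219) 979
[ 0.5335449  -0.01318448  0.16699885] [-1.42090448e-03  7.06130862e-01  7.08079798e-01 -4.31092355e-04] 4.4
```

View pics/w3.png

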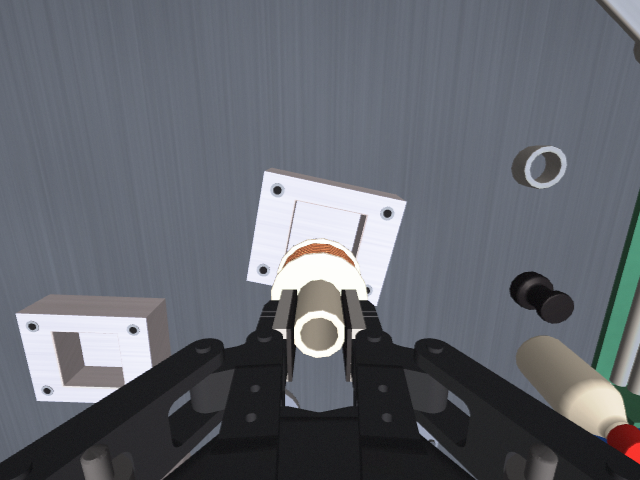

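The wrist view shows the coil held upright, neck top at (320,333), with housing holes at (277,190), (387,213) and (263,270). That puts the housing centre at (536.3,-15.6) mm with yaw -11.8°. Next I measure where the coil sits in the same frame.

```bash
python3 - <<'E'
from h import *
f=cam("wrist"); P=cloud(f); z=P[...,2]; g=f["pixels"].min(2)
near=(np.hypot(P[...,0]-.535,P[...,1]+.015)<.035)&(z>.09)&(z<.2)&(g>110)
h,e=np.histogram(z[near],np.arange(.09,.2,.002)); print([(round(a,3),b) for a,b in zip(e,h) if b>30])
m=near&(z>.172); q=(P[m][:,:2]*1000).astype(np.float32); print("top",m.sum(),np.median(P[m][:,2]),cv2.minEnclosingCircle(q))
m=near&(z<.1505)&(z>.138); q=(P[m]*1000).astype(np.float32); print("flange",m.sum(),np.median(q[:,2]),cv2.minEnclosingCircle(q[:,:2].copy()), q.min(0),q.max(0))
# plane tilt of flange
A=np.c_[q[:,:2]-q[:,:2].mean(0),np.ones(len(q))]; print(np.linalg.lstsq(A,q[:,2],rcond=None)[0])
s=state(); print(s["tool_pos"],s["tool_rot"])
E
```

```text
[(np.float64(0.118), np.int64(407)), (np.float64(0.12), np.int64(92)), (np.float64(0.142), np.int64(740)), (np.float64(0.144), np.int64(1880)), (np.float64(0.146), np.int64(59)), (np.float64(0.148), np.int64(61)), (np.float64(0.15), np.int64(71)), (np.float64(0.152), np.int64(93)), (np.float64(0.154), np.int64(113)), (np.float64(0.156), np.int64(123)), (np.float64(0.158), np.int64(112)), (np.float64(0.16), np.int64(124)), (np.float64(0.162), np.int64(132)), (np.float64(0.164), np.int64(134)), (np.float64(0.166), np.int64(144)), (np.float64(0.168), np.int64(157)), (np.float64(0.17), np.int64(151)), (np.float64(0.172), np.int64(159)), (np.float64(0.174), np.int64(437)), (np.float64(0.176), np.int64(716)), (np.float64(0.188), np.int64(72)), (np.float64(0.19), np.int64(80))]
top 1487 0.17623221527474006 ((533.089599609375, -11.550247192382812), 18.337276458740234)
flange 2760 144.42352 ((533.2920532226562, -11.437241554260254), 23.683753967285156) [509.6478   -21.411129 141.32153 ] [556.92975   10.679964 150.45139 ]
[-1.31748615e-03 -3.73689491e-02  1.44556571e+02]
[ 0.53445462 -0.01474721  0.16737875] [-5.94056019e-04  7.06342478e-01  7.07869853e-01 -4.72176352e-04]
```

send_rows(steps=[{"translation": [-0.15, 0.1, 0.5], "delta_rot": [0, 0, 0], "jaw": 1}, {"translation": [-0.3, 0.2, 1.5], "delta_rot": [0, 0, 0], "jaw": 1}, {"translation": [-0.3, 0.2, 2.5], "delta_rot": [0, 0, 0], "jaw": 1}, {"translation": [-0.3, 0.2, 3.5], "delta_rot": [0, 0, 0], "jaw": 1}, {"translation": [-0.3, 0.2, 4], "delta_rot": [0, 0, 0], "jaw": 1}, {"translation": [-0.3, 0.2, 4], "delta_rot": [0, 0, 0], "jaw": 1}, {"translation": [-0.3, 0.2, 4], "delta_rot": [0, 0, 0], "jaw": 1}, {"translation": [-0.3, 0.2, 4], "delta_rot": [0, 0, 0], "jaw": 1}])

```text
time: 5.25
tool_pos: [0.5379, -0.0191, 0.1289]
tool_rot: [0.0, 0.707, 0.707, 0.0]
contact_force: [0.8, -0.1, -1.2]
gripper_width: 0.228
grasp_force: 59.1
```

```bash
python3 - <<'E'
from h import *
from hs import hous
f=cam("wrist"); cv2.imwrite("pics/w4.png",f["pixels"]); hous(f)
P=cloud(f); z=P[...,2]; g=f["pixels"].min(2)
near=(np.hypot(P[...,0]-.535,P[...,1]+.015)<.035)&(g>110)
zs=z[near&(z>.09)&(z<.125)]; h,e=np.histogram(zs,np.arange(.09,.125,.001)); zf=e[h.argmax()]+.0005
m=near&(abs(z-zf)<.0025); q=(P[m]*1000).astype(np.float32)
print("flange",m.sum(),zf,cv2.minEnclosingCircle(q[:,:2].copy()))
A=np.c_[q[:,:2]-q[:,:2].mean(0),np.ones(len(q))]; print(np.linalg.lstsq(A,q[:,2],rcond=None)[0])
m=near&(abs(z-zf-.032)<.003); q=(P[m]*1000).astype(np.float32); 
print("top",np.median(q[:,2]),cv2.minEnclosingCircle(q[:,:2].copy()))
for n in ("scene","side"):
    c=cam(n); P=cloud(c); z=P[...,2]; w=(c["pixels"].min(2)>110)&(np.hypot(P[...,0]-.535,P[...,1]+.015)<.035)
    for zz in (zf,zf+.032):
        m=w&(abs(z-zz)<.003); q=(P[m]*1000).astype(np.float32)
        if len(q)>5: print(n,zz,len(q),cv2.minEnclosingCircle(q[:,:2].copy()))
s=state(); print(s["tool_pos"],s["tool_rot"],s["time"])
E
```

```text
rect ((536.224609375, -15.57635498046875), (90.32027435302734, 110.47967529296875), 78.25341033935547) 11444
[261.8 188.7] 71 [501.   25.5]
[390.9 215.8] 65 [585.2   7.8]
[246.8 281.6] 56 [487.4 -39.1]
[367.3 308.3] 204 [572.5 -59.7]
flange 2641 0.10650000000000001 ((537.7077026367188, -17.406007766723633), 23.67534065246582)
[-1.52624918e-03 -1.41930936e-02  1.06302498e+02]
top 138.06104 ((544.23291015625, -17.665504455566406), 17.559412002563477)
scene 0.10650000000000001 140 ((539.410888671875, -21.44075584411621), 23.724145889282227)
scene 0.1385 29 ((536.00732421875, -20.340234756469727), 11.962438583374023)
side 0.10650000000000001 60 ((535.9744873046875, -16.139326095581055), 24.464759826660156)
side 0.1385 31 ((541.2011108398438, -14.689169883728027), 15.543465614318848)
[ 0.53784811 -0.01900083  0.12894216] [4.67703733e-04 7.07071580e-01 7.07141752e-01 3.23703825e-04] 5.4
```

View pics/w4.png

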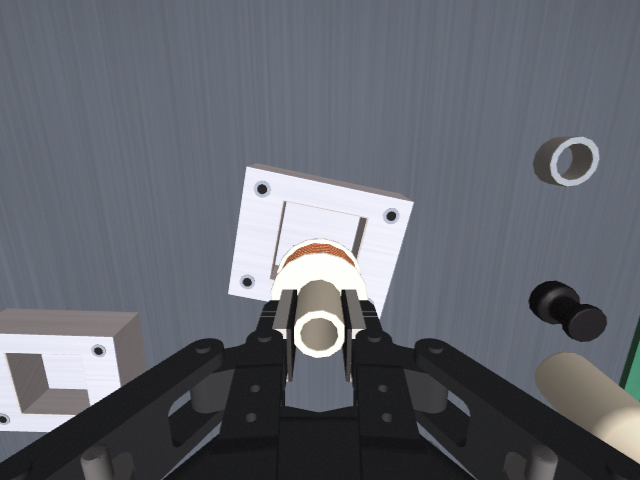

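The wrist view shows the coil over the housing, winding at (320,255) and holes at (262,189), (391,216) and (247,282). The coil is at (537.7,-17.4) against a pocket centre of (536.3,-15.6), and its underside is 70 mm above the pocket floor. Correcting and lowering.

send_rows(steps=[{"translation": [0.18, -0.14, 0.5], "delta_rot": [0, 0, 0], "jaw": 1}, {"translation": [0.18, -0.14, 1.4], "delta_rot": [0, 0, 0], "jaw": 1}, {"translation": [0.18, -0.14, 2.3], "delta_rot": [0, 0, 0], "jaw": 1}, {"translation": [0.18, -0.14, 3.0], "delta_rot": [0, 0, 0], "jaw": 1}, {"translation": [0.18, -0.14, 3.3], "delta_rot": [0, 0, 0], "jaw": 1}, {"translation": [0.18, -0.14, 3.3], "delta_rot": [0, 0, 0], "jaw": 1}, {"translation": [0.18, -0.14, 3.3], "delta_rot": [0, 0, 0], "jaw": 1}, {"translation": [0.18, -0.14, 3.3], "delta_rot": [0, 0, 0], "jaw": 1}])

```text
time: 6.2
tool_pos: [0.5365, -0.0173, 0.0958]
tool_rot: [0.0, 0.707, 0.707, 0.0]
contact_force: [0.7, -0.2, -1.4]
gripper_width: 0.237
grasp_force: 59.1
```

```bash
python3 - <<'E'
from h import *
from hs import hous
f=cam("wrist"); hous(f)
P=cloud(f); z=P[...,2]; g=f["pixels"].min(2)
near=(np.hypot(P[...,0]-.535,P[...,1]+.015)<.035)&(g>110)
zs=z[near&(z>.06)&(z<.08)]; h,e=np.histogram(zs,np.arange(.06,.08,.001)); zf=e[h.argmax()]+.0005
m=near&(abs(z-zf)<.0025); q=(P[m]*1000).astype(np.float32)
print("flange",m.sum(),np.median(q[:,2]),cv2.minEnclosingCircle(q[:,:2].copy()))
s=state(); print(s["tool_pos"],s["tool_rot"],s["time"])
E
```

```text
rect ((536.3031005859375, -15.79543685913086), (90.76830291748047, 110.66697692871094), 78.20140075683594) 14956
[254.9 199.9] 96 [500.9  25.5]
[405.2 230.9] 90 [585.2   7.9]
[366.9 254.1] 188 [564.  -6.]
[367.3 308.3] 204 [565.7 -40.7]
[238.3 306. ] 70 [487.4 -39.2]
flange 2648 73.15007 ((536.3162231445312, -15.54478645324707), 23.700075149536133)
[ 0.53647285 -0.01727999  0.09584791] [4.13332663e-04 7.07106282e-01 7.07107103e-01 2.82270601e-04] 6.25
```

send_rows(steps=[{"translation": [0, 0, 0.7], "delta_rot": [0, 0, 0], "jaw": 1}, {"translation": [0, 0, 1.6], "delta_rot": [0, 0, 0], "jaw": 1}, {"translation": [0, 0, 2.4], "delta_rot": [0, 0, 0], "jaw": 1}, {"translation": [0, 0, 3.0], "delta_rot": [0, 0, 0], "jaw": 1}, {"translation": [0, 0, 3.4], "delta_rot": [0, 0, 0], "jaw": 1}, {"translation": [0, 0, 3.55], "delta_rot": [0, 0, 0], "jaw": 1}, {"translation": [0, 0, 3.6], "delta_rot": [0, 0, 0], "jaw": 1}, {"translation": [0, 0, 3.6], "delta_rot": [0, 0, 0], "jaw": 1}])

```text
time: 7.05
tool_pos: [0.5363, -0.0172, 0.0595]
tool_rot: [0.0, 0.707, 0.707, 0.0]
contact_force: [0.1, 0.6, -1.3]
gripper_width: 0.228
grasp_force: 59.1
```

send_rows(steps=[{"translation": [0, 0, 0.03], "delta_rot": [0, 0, 0], "jaw": 1}, {"translation": [0, 0, 0.06], "delta_rot": [0, 0, 0], "jaw": 1}, {"translation": [0, 0, 0.09], "delta_rot": [0, 0, 0], "jaw": 1}, {"translation": [0, 0, 0.12], "delta_rot": [0, 0, 0], "jaw": 1}, {"translation": [0, 0, 0.12], "delta_rot": [0, 0, 0], "jaw": 1}, {"translation": [0, 0, 0.12], "delta_rot": [0, 0, 0], "jaw": 1}, {"translation": [0, 0, 0.12], "delta_rot": [0, 0, 0], "jaw": 1}, {"translation": [0, 0, 0.12], "delta_rot": [0, 0, 0], "jaw": 1}])

```text
time: 7.85
tool_pos: [0.5362, -0.0172, 0.0583]
tool_rot: [0.0, 0.707, 0.707, 0.0]
contact_force: [-1.3, 0.7, 1.0]
gripper_width: 0.232
grasp_force: 59.3
```

The force changed sign, so the coil is on the floor. Releasing slowly, then rising.

send_rows(steps=[{"translation": [0, 0, 0.03], "delta_rot": [0, 0, 0], "jaw": 1}, {"translation": [0, 0, 0.03], "delta_rot": [0, 0, 0], "jaw": 2.3}, {"translation": [0, 0, 0.03], "delta_rot": [0, 0, 0], "jaw": 2.7}, {"translation": [0, 0, 0.03], "delta_rot": [0, 0, 0], "jaw": 3.2}, {"translation": [0, 0, 0.03], "delta_rot": [0, 0, 0], "jaw": 4}, {"translation": [0, 0, 0.03], "delta_rot": [0, 0, 0], "jaw": 4.5}, {"translation": [0, 0, 0.03], "delta_rot": [0, 0, 0], "jaw": 5}, {"translation": [0, 0, 0.03], "delta_rot": [0, 0, 0], "jaw": 5}])

```text
time: 8.65
tool_pos: [0.5361, -0.0172, 0.0578]
tool_rot: [-0.0, 0.707, 0.707, -0.0]
contact_force: [0.9, -0.7, 0.4]
gripper_width: 0.584
grasp_force: 0.0
```

send_rows(steps=[{"translation": [0, 0, -0.8], "delta_rot": [0, 0, 0], "jaw": 5}, {"translation": [0, 0, -2.5], "delta_rot": [0, 0, 0], "jaw": 5}, {"translation": [0, 0, -5], "delta_rot": [0, 0, 0], "jaw": 5}, {"translation": [0, 0, -8], "delta_rot": [0, 0, 0], "jaw": 5}, {"translation": [0, 0, -11], "delta_rot": [0, 0, 0], "jaw": 5}, {"translation": [0, 0, -13.5], "delta_rot": [0, 0, 0], "jaw": 6}, {"translation": [0, 0, -14.5], "delta_rot": [0, 0, 0], "jaw": 7}, {"translation": [0, 0, -14.5], "delta_rot": [0, 0, 0], "jaw": 8.54}])

```text
time: 9.45
tool_pos: [0.5371, -0.0173, 0.205]
tool_rot: [0.002, 0.707, 0.707, 0.001]
contact_force: [0.8, -0.2, -0.5]
gripper_width: 0.963
grasp_force: 0.0
```

```bash
python3 - <<'E'
from h import *
from hs import hous
f=cam("wrist"); hous(f); P=cloud(f); z=P[...,2]
for zz in (.036,.068):
    m=(np.hypot(P[...,0]-.536,P[...,1]+.016)<.027)&(abs(z-zz)<.0035); q=(P[m]*1000).astype(np.float32); print(zz,m.sum(),np.median(q[:,2]),cv2.minEnclosingCircle(q[:,:2].copy()))
s=state(); print(s["tool_pos"],s["tool_rot"],s["time"],s["joint_pos"])
f=cam("scene"); P=cloud(f); hsv=cv2.cvtColor(f["pixels"],cv2.COLOR_BGR2HSV)
cv2.imwrite("pics/s2.png",f["pixels"])
E
```

```text
rect ((536.1136474609375, -15.674346923828125), (90.56412506103516, 110.20466613769531), 78.2196044921875) 9530
[276.4 179.1] 36 [501.   25.4]
[373.4 199.5] 34 [585.3   7.9]
[264.2 250.6] 32 [487.5 -39.1]
[355.4 268.5] 31 [571.6 -56.7]
0.036 1429 35.64468 ((535.6681518554688, -17.333078384399414), 23.871665954589844)
0.068 307 67.4507 ((535.7451782226562, -17.222373962402344), 10.940095901489258)
[ 0.53617996 -0.01721243  0.20300953] [3.27573417e-04 7.07101309e-01 7.07112137e-01 2.40507681e-04] 9.5 [-1.70858562e-01 -1.30721698e-01  1.86255203e+00  1.54705588e-05
  1.40894969e+00 -1.70876362e-01]
```

The coil is seated: flange at 35.6 mm and neck top at 67.5 mm, against nominal values of 36 and 68. Going to the cover while turning the tool 90°.

send_rows(steps=[{"translation": [1.5, -0.2, 0], "delta_rot": [0, 0, 0.13], "jaw": 8.5}, {"translation": [5, -0.6, 0], "delta_rot": [0, 0, 0.27], "jaw": 8.5}, {"translation": [9, -1.1, 0], "delta_rot": [0, 0, 0.41], "jaw": 8.5}, {"translation": [13, -1.6, 0], "delta_rot": [0, 0, 0.55], "jaw": 8.5}, {"translation": [17, -2.1, 0], "delta_rot": [0, 0, 0.69], "jaw": 8.5}, {"translation": [21, -2.6, 0], "delta_rot": [0, 0, 0.83], "jaw": 8.5}, {"translation": [24.5, -3.1, 0], "delta_rot": [0, 0, 0.97], "jaw": 8.5}, {"translation": [26.4, -3.3, 0], "delta_rot": [0, 0, 1.1], "jaw": 8.5}])

```text
time: 10.35
tool_pos: [0.5012, 0.2489, 0.2001]
tool_rot: [-0.0, 0.973, 0.232, -0.002]
contact_force: [-0.5, 0.2, 0.1]
gripper_width: 0.996
grasp_force: 0.0
```

send_rows(steps=[{"translation": [0, 0, 0], "delta_rot": [0, 0, 0.12], "jaw": 8.5}, {"translation": [0, 0, 0], "delta_rot": [0, 0, 0.24], "jaw": 8.5}, {"translation": [0, 0, 0], "delta_rot": [0, 0, 0.36], "jaw": 8.5}, {"translation": [0, 0, 0], "delta_rot": [0, 0, 0.47], "jaw": 8.5}, {"translation": [0, 0, 0], "delta_rot": [0, 0, 0.47], "jaw": 8.5}, {"translation": [0, 0, 0], "delta_rot": [0, 0, 0.47], "jaw": 8.5}, {"translation": [0, 0, 0], "delta_rot": [0, 0, 0.47], "jaw": 8.5}, {"translation": [0, 0, 0], "delta_rot": [0, 0, 0.47], "jaw": 8.5}])

```text
time: 11.15
tool_pos: [0.5029, 0.2467, 0.2024]
tool_rot: [0.0, 1.0, 0.001, -0.0]
contact_force: [-0.1, -0.1, 0.9]
gripper_width: 1.0
grasp_force: 0.0
```

```bash
cat > cv.py <<'E'
from h import *
import sys
from scipy.spatial.transform import Rotation as Ro
f=cam("wrist"); cv2.imwrite("pics/"+sys.argv[1],f["pixels"]); P=cloud(f); z=P[...,2]
hsv=cv2.cvtColor(f["pixels"],cv2.COLOR_BGR2HSV); b=(hsv[...,0]>95)&(hsv[...,0]<112)&(hsv[...,1]>100)
n=(np.hypot(P[...,0]-.503,P[...,1]-.247)<.085)
for nm,zz in (("plate",.006),("turret",.046)):
    m=b&n&(abs(z-zz)<.003); r=cv2.minAreaRect((P[m][:,:2]*1000).astype(np.float32)); print(nm,m.sum(),np.median(z[m]),r)
m=(~b).astype(np.uint8); k,l,s,c=cv2.connectedComponentsWithStats(m)
for i in range(1,k):
    if 15<s[i,4]<800:
        p=ray(f,c[i],.006)[0]
        if np.hypot(p[0]-.503,p[1]-.247)<.08: print("hole",c[i].round(1),s[i,4],(p[:2]*1000).round(1))
s=state(); print(s["tool_pos"],Ro.from_quat(s["tool_rot"],scalar_first=True).as_matrix().round(4).tolist(),s["time"],s["joint_pos"].round(2))
E
python3 cv.py c1.png
```

```text
plate 691 0.005409583284841209 ((503.0210876464844, 247.49267578125), (110.63131713867188, 90.20574951171875), 0.2942975163459778)
turret 209 0.04554543732201168 ((503.61224365234375, 247.4384765625), (53.125492095947266, 49.88431167602539), 0.28642377257347107)
hole [282.8 174.7] 151 [546.6 280.2]
hole [352.3 174.7] 155 [546.8 214.8]
[0.50299886 0.24672872 0.2025731 ] [[1.0, 0.0014, -0.0003], [0.0014, -1.0, -0.0001], [-0.0003, 0.0001, -1.0]] 11.2 [ 0.32 -0.07  1.81  0.    1.41  1.89]
```

View pics/c1.png

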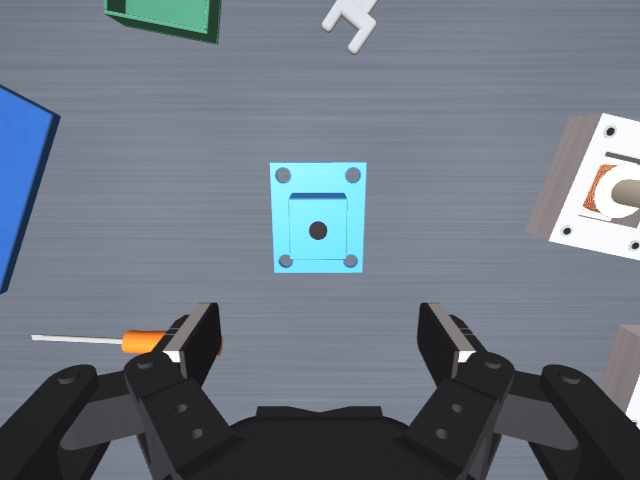

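The wrist view shows the cover at (318,218), square to the image, with holes at (283,175), (352,175), (286,261) and (350,261). Its centre is (503.0,247.4) mm with yaw about 0.3°. Descending to the turret.

send_rows(steps=[{"translation": [0, -0.05, 3], "delta_rot": [0, 0, 0], "jaw": 8.5}, {"translation": [0, -0.05, 7], "delta_rot": [0, 0, 0], "jaw": 8.5}, {"translation": [0, -0.05, 11], "delta_rot": [0, 0, 0], "jaw": 8.5}, {"translation": [0, -0.05, 14], "delta_rot": [0, 0, 0], "jaw": 8.5}, {"translation": [0, -0.05, 16.2], "delta_rot": [0, 0, 0], "jaw": 8.5}, {"translation": [0, -0.05, 17.2], "delta_rot": [0, 0, 0], "jaw": 8.5}, {"translation": [0, -0.05, 17.5], "delta_rot": [0, 0, 0], "jaw": 8.5}, {"translation": [0, -0.05, 17.5], "delta_rot": [0, 0, 0], "jaw": 8.5}])

```text
time: 12.0
tool_pos: [0.5037, 0.2475, 0.0285]
tool_rot: [-0.0, 1.0, 0.0, 0.0]
contact_force: [0.5, -0.3, -0.8]
gripper_width: 1.0
grasp_force: 0.0
```

send_rows(steps=[{"translation": [0, 0, 0], "delta_rot": [0, 0, 0], "jaw": 7}, {"translation": [0, 0, 0], "delta_rot": [0, 0, 0], "jaw": 6}, {"translation": [0, 0, 0], "delta_rot": [0, 0, 0], "jaw": 5.5}, {"translation": [0, 0, 0], "delta_rot": [0, 0, 0], "jaw": 5}, {"translation": [0, 0, 0], "delta_rot": [0, 0, 0], "jaw": 4.5}, {"translation": [0, 0, 0], "delta_rot": [0, 0, 0], "jaw": 4}, {"translation": [0, 0, 0], "delta_rot": [0, 0, 0], "jaw": 3.5}, {"translation": [0, 0, 0], "delta_rot": [0, 0, 0], "jaw": 3.5}])

```text
time: 12.8
tool_pos: [0.5037, 0.2476, 0.0288]
tool_rot: [-0.0, 1.0, 0.0, 0.001]
contact_force: [-1.5, 0.2, 6.5]
gripper_width: 0.578
grasp_force: 63.9
```

send_rows(steps=[{"translation": [0, 0, -0.3], "delta_rot": [0, 0, 0], "jaw": 3.5}, {"translation": [0, 0, -1.3], "delta_rot": [0, 0, 0], "jaw": 3.5}, {"translation": [0, 0, -3], "delta_rot": [0, 0, 0], "jaw": 3.5}, {"translation": [0, 0, -5.5], "delta_rot": [0, 0, 0], "jaw": 3.5}, {"translation": [0, 0, -8], "delta_rot": [0, 0, 0], "jaw": 3.5}, {"translation": [0, 0, -10.5], "delta_rot": [0, 0, 0], "jaw": 3.5}, {"translation": [0, 0, -12.3], "delta_rot": [0, 0, 0], "jaw": 3.5}, {"translation": [0, 0, -13], "delta_rot": [0, 0, 0], "jaw": 3.5}])

```text
time: 13.6
tool_pos: [0.5039, 0.2476, 0.1603]
tool_rot: [-0.001, 1.0, 0.0, 0.002]
contact_force: [2.0, -0.2, -1.8]
gripper_width: 0.574
grasp_force: 63.0
```

send_rows(steps=[{"translation": [0.2, 1.3, 0], "delta_rot": [0, 0, 0.02], "jaw": 3.5}, {"translation": [0.6, 4.8, 0], "delta_rot": [0, 0, 0.05], "jaw": 3.5}, {"translation": [1.1, 9, 0], "delta_rot": [0, 0, 0.08], "jaw": 3.5}, {"translation": [1.6, 13.2, 0], "delta_rot": [0, 0, 0.11], "jaw": 3.5}, {"translation": [2.2, 17.4, 0], "delta_rot": [0, 0, 0.14], "jaw": 3.5}, {"translation": [2.7, 21.5, 0], "delta_rot": [0, 0, 0.17], "jaw": 3.5}, {"translation": [3.1, 25, 0], "delta_rot": [0, 0, 0.2], "jaw": 3.5}, {"translation": [3.3, 26.3, 0], "delta_rot": [0, 0, 0.21], "jaw": 3.5}])

```text
time: 14.4
tool_pos: [0.5351, -0.0192, 0.1559]
tool_rot: [0.001, 0.994, -0.107, -0.002]
contact_force: [1.2, 0.2, -3.2]
gripper_width: 0.578
grasp_force: 63.5
```

send_rows(steps=[{"translation": [0, 0, 0], "delta_rot": [0, 0, 0], "jaw": 3.5}, {"translation": [0, 0, 0], "delta_rot": [0, 0, 0], "jaw": 3.5}, {"translation": [0, 0, 0], "delta_rot": [0, 0, 0], "jaw": 3.5}, {"translation": [0, 0, 0], "delta_rot": [0, 0, 0], "jaw": 3.5}, {"translation": [0, 0, 0], "delta_rot": [0, 0, 0], "jaw": 3.5}, {"translation": [0, 0, 0], "delta_rot": [0, 0, 0], "jaw": 3.5}, {"translation": [0, 0, 0], "delta_rot": [0, 0, 0], "jaw": 3.5}, {"translation": [0, 0, 0], "delta_rot": [0, 0, 0], "jaw": 3.5}])

```text
time: 15.2
tool_pos: [0.5363, -0.0155, 0.1579]
tool_rot: [0.0, 0.995, -0.104, 0.0]
contact_force: [0.3, 0.1, -2.8]
gripper_width: 0.573
grasp_force: 63.5
```

```bash
cat > al.py <<'E'
from h import *
import sys
from scipy.spatial.transform import Rotation as Ro
H=np.array([536.35,-15.6]); yaw=-11.75
s=state(); print(s["tool_pos"],Ro.from_quat(s["tool_rot"],scalar_first=True).as_matrix().round(4).tolist(),s["contact_force"].round(1),s["time"])
for n in sys.argv[2:]:
    f=cam(n); pickle.dump(f,open("al_"+n+".pkl","wb")); cv2.imwrite(f"pics/{sys.argv[1]}_{n}.png",f["pixels"]); P=cloud(f); z=P[...,2]
    hsv=cv2.cvtColor(f["pixels"],cv2.COLOR_BGR2HSV); b=(hsv[...,0]>95)&(hsv[...,0]<112)&(hsv[...,1]>100)&(np.hypot(P[...,0]-.536,P[...,1]+.016)<.095)
    zt=s["tool_pos"][2]
    pm=b&(z>zt-.032)&(z<zt-.012)
    q=P[pm].astype(float); med=np.median(q[:,2]); q=q[abs(q[:,2]-med)<.003]
    c=q[:,:2].mean(0); A=np.c_[q[:,:2]-c,np.ones(len(q))]; k=np.linalg.lstsq(A,q[:,2],rcond=None)[0]
    r=cv2.minAreaRect((q[:,:2]*1000).astype(np.float32)); print(n,len(q),"plate top z",med.round(4),"slopes",k[:2].round(4),r,"off",np.array(r[0])-H)
    l,st,ce=cv2.connectedComponentsWithStats((~b).astype(np.uint8))[1:]
    for i in range(1,len(st)):
        if 10<st[i,4]<1500:
            p=ray(f,ce[i],med)[0][:2]*1000
            if np.hypot(*(p-H))<62: a=np.deg2rad(yaw); d=p-H; print(" hole",ce[i].round(1),st[i,4],p.round(1),"in housing frame",np.round([d[0]*np.cos(a)+d[1]*np.sin(a),-d[0]*np.sin(a)+d[1]*np.cos(a)],1))
E
python3 al.py a1 wrist scene side
```

```text
[ 0.5363251  -0.01552863  0.15787558] [[0.9783, -0.2074, 0.0001], [-0.2074, -0.9783, -0.0], [0.0001, 0.0, -1.0]] [ 0.3  0.1 -2.8] 15.2
wrist 7436 plate top z 0.1348 slopes [-0.0055 -0.0004] ((535.6874389648438, -15.8531494140625), (90.61798858642578, 111.0042953491211), 78.20738983154297) off [-0.66256104 -0.25314941]
 hole [389.6 210.4] 613 [572.3 -56.4] in housing frame [ 43.5 -32.6]
 hole [255.4 255.3] 18 [564.1   8.7] in housing frame [22.2 29.4]
 hole [233.6 258.4] 11 [564.7  19.1] in housing frame [20.7 39.8]
 hole [319.  347.3] 1323 [509.1 -10.4] in housing frame [-27.7  -0.4]
scene 727 plate top z 0.1351 slopes [-0.0018 -0.0029] ((536.6095581054688, -16.20885467529297), (93.37425994873047, 112.4343032836914), 79.18535614013672) off [ 0.25955811 -0.60885468]
 hole [277.5 234. ] 14 [489.2 -42.1] in housing frame [-40.8 -35.6]
 hole [328.1 237.1] 14 [586.5   4.8] in housing frame [44.9 30.2]
 hole [307.9 253.6] 27 [573.6 -58.6] in housing frame [ 45.2 -34.5]
side 381 plate top z 0.1361 slopes [-0.0048  0.0078] ((535.361328125, -14.61175537109375), (97.85181427001953, 111.50181579589844), 77.9869613647461) off [-0.98867188  0.98824463]
```

View pics/a1_wrist.png

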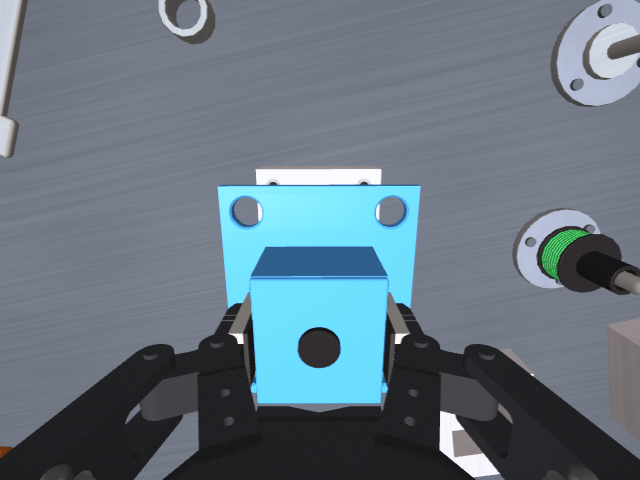

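The wrist view shows the cover level and square over the housing, with its far holes at (247,211) and (390,210). It is 0.7 mm off in x and matched in yaw, and its underside is at 128.8 mm. Lowering 75.5 mm.

send_rows(steps=[{"translation": [0.05, 0, 0.5], "delta_rot": [0, 0, 0], "jaw": 3.5}, {"translation": [0.05, 0, 1.5], "delta_rot": [0, 0, 0], "jaw": 3.5}, {"translation": [0.05, 0, 2.8], "delta_rot": [0, 0, 0], "jaw": 3.5}, {"translation": [0.05, 0, 4.1], "delta_rot": [0, 0, 0], "jaw": 3.5}, {"translation": [0.05, 0, 5.4], "delta_rot": [0, 0, 0], "jaw": 3.5}, {"translation": [0.05, 0, 6.5], "delta_rot": [0, 0, 0], "jaw": 3.5}, {"translation": [0.05, 0, 7.2], "delta_rot": [0, 0, 0], "jaw": 3.5}, {"translation": [0.05, 0, 7.5], "delta_rot": [0, 0, 0], "jaw": 3.5}])

```text
time: 16.15
tool_pos: [0.5362, -0.0157, 0.0815]
tool_rot: [-0.0, 0.995, -0.104, -0.001]
contact_force: [-0.1, 0.3, -1.5]
gripper_width: 0.578
grasp_force: 63.4
```

send_rows(steps=[{"translation": [0, 0, 0.05], "delta_rot": [0, 0, 0], "jaw": 3.5}, {"translation": [0, 0, 0.05], "delta_rot": [0, 0, 0], "jaw": 3.5}, {"translation": [0, 0, 0.05], "delta_rot": [0, 0, 0], "jaw": 3.5}, {"translation": [0, 0, 0.05], "delta_rot": [0, 0, 0], "jaw": 3.5}, {"translation": [0, 0, 0.05], "delta_rot": [0, 0, 0], "jaw": 3.5}, {"translation": [0, 0, 0.05], "delta_rot": [0, 0, 0], "jaw": 3.5}, {"translation": [0, 0, 0.05], "delta_rot": [0, 0, 0], "jaw": 3.5}, {"translation": [0, 0, 0.05], "delta_rot": [0, 0, 0], "jaw": 3.5}])

```text
time: 16.95
tool_pos: [0.5368, -0.0158, 0.0823]
tool_rot: [-0.0, 0.995, -0.104, 0.0]
contact_force: [0.1, 0.1, -3.2]
gripper_width: 0.578
grasp_force: 63.4
```

```bash
python3 al.py a2 wrist scene side; python3 -c "
import cv2,numpy as np
a=cv2.imread('pics/a2_wrist.png')[120:360,160:480];b=cv2.imread('pics/a2_scene.png')[220:310,250:370]
cv2.imwrite('pics/a2c.png',np.hstack([a,cv2.resize(b,(320,240),interpolation=2)]))"
```

```text
[ 0.53678109 -0.01577306  0.08231831] [[0.9782, -0.2077, 0.0], [-0.2077, -0.9782, 0.0], [0.0, -0.0, -1.0]] [ 0.1  0.1 -3.2] 16.95
wrist 6583 plate top z 0.0592 slopes [-0.0057 -0.0003] ((536.2877197265625, -15.902034759521484), (90.80350494384766, 110.94203186035156), 77.87751770019531) off [-0.06228027 -0.30203476]
 hole [247.5 210.7] 625 [585.9   6.4] in housing frame [44.  31.6]
 hole [389.9 210.5] 630 [572.6 -56.8] in housing frame [ 43.9 -32.9]
 hole [315.3 240.7] 13 [565.7 -20.7] in housing frame [29.8  1. ]
 hole [319.  347.3] 1322 [509.6 -10.6] in housing frame [-27.2  -0.6]
scene 640 plate top z 0.0597 slopes [-0.0004 -0.0032] ((537.4307861328125, -16.78238296508789), (90.81637573242188, 111.27239227294922), 78.52945709228516) off [ 1.08078613 -1.18238297]
 hole [279.8 257.9] 16 [491.3 -40.6] in housing frame [-39.  -33.7]
 hole [326.9 261.2] 17 [586.9   4.3] in housing frame [45.4 29.8]
 hole [307.6 277.5] 23 [573.7 -58.8] in housing frame [ 45.3 -34.7]
side 312 plate top z 0.0607 slopes [-0.0005  0.0015] ((537.0115966796875, -13.84610366821289), (96.56867980957031, 110.506591796875), 77.2059555053711) off [0.66159668 1.75389633]
```

View pics/a2c.png

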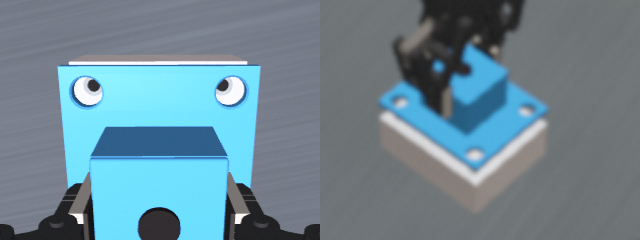

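The crop shows the dark threaded holes inside both far cover holes, at crop (93,85) and (226,85), with an even gap all round in the scene view. The cover is level, about 15 mm above the rim and within about 1 mm of centre. Handing in.

```bash
python3 -c "
from plant import *
s=state();print(abs(s['joint_vel']).max(),s['grasp_force']);print(job_done())"
```

```text
0.0014802796306932762 63.43655973672867
the job is handed in; nothing more can be done
None
```

The copper coil is fully seated and released in the leftmost housing, and the cover is held still and level about 15 mm above the rim, aligned to about 1 mm with a threaded hole seen through each of the two far holes; I handed the job in at about 17 s.

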